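# Load the autosampler magazine in reverse order

## Task

Move the four capped vials from the white rack into the grey metal autosampler magazine, one in each compartment, in reverse order: the vial that starts nearest the rack's purple end goes into the compartment farthest from the magazine's purple end, the next one beside it, and so on, with the last vial nearest the magazine's purple end. Keep the vials upright all the time and leave them standing on the compartment floors.

Things in the scene. Friction and masses are not known exactly. Their poses are not given: they have to be found in the camera images.
- rack: White plastic rack, 204 x 54 mm, holding the vials at the start. Four square compartments (46 mm inside) in a row along y, centred at y = +75, +25, -25, -75 mm, x = 0; floor 4 mm, wall tops 14 mm up. Purple block at the +y end (y 102 to 120 mm, 14 mm high). Origin: centre of the row's underside; x away from the robot, z up. Fixed. A ledge (22 mm wide, 5 mm high) on its +x side carries the tags.
- magazine: Grey metal autosampler magazine, 204 x 54 mm, empty at the start. Four square compartments (46 mm inside) in a row along y, centred at y = +75, +25, -25, -75 mm, x = 0; floor 4 mm, wall tops 14 mm up. Purple block at the +y end (y 102 to 120 mm, 14 mm high). Origin: centre of the row's underside; x away from the robot, z up. Fixed. It may be left or right of the rack.
- vial_red_center (a point): Amber glass headspace vial with a red cap, a loose upright cylinder 23 mm in diameter and 76 mm tall, about 35 g. The point is its centre, 38 mm above its foot; z runs up its axis. At the start it stands on the floor of one rack compartment, next to the red tag.
- vial_yellow_center (a point): Amber glass headspace vial with a yellow cap, a loose upright cylinder 23 mm in diameter and 76 mm tall, about 35 g. The point is its centre, 38 mm above its foot; z runs up its axis. At the start it stands on the floor of one rack compartment, next to the yellow tag.
- vial_green_center (a point): Amber glass headspace vial with a green cap, a loose upright cylinder 23 mm in diameter and 76 mm tall, about 35 g. The point is its centre, 38 mm above its foot; z runs up its axis. At the start it stands on the floor of one rack compartment, next to the green tag.
- vial_blue_center (a point): Amber glass headspace vial with a blue cap, a loose upright cylinder 23 mm in diameter and 76 mm tall, about 35 g. The point is its centre, 38 mm above its foot; z runs up its axis. At the start it stands on the floor of one rack compartment, next to the blue tag.
- tag_red: Flat red tag, 16 x 32 x 4 mm, fixed on the white rack's ledge beside the compartment in which the red-capped vial starts (38 mm from the compartment's centre along the rack's +x). Origin: centre of its underside. It stays there and so still shows the original order after the vials have gone.
- tag_yellow: Flat yellow tag, 16 x 32 x 4 mm, fixed on the white rack's ledge beside the compartment in which the yellow-capped vial starts (38 mm from the compartment's centre along the rack's +x). Origin: centre of its underside. It stays there and so still shows the original order after the vials have gone.
- tag_green: Flat green tag, 16 x 32 x 4 mm, fixed on the white rack's ledge beside the compartment in which the green-capped vial starts (38 mm from the compartment's centre along the rack's +x). Origin: centre of its underside. It stays there and so still shows the original order after the vials have gone.
- tag_blue: Flat blue tag, 16 x 32 x 4 mm, fixed on the white rack's ledge beside the compartment in which the blue-capped vial starts (38 mm from the compartment's centre along the rack's +x). Origin: centre of its underside. It stays there and so still shows the original order after the vials have gone.
Mind the look-alikes: they are no part of the job. What is shaped like the part that bears vial_blue_center but black or turquoise is not meant.

How it is judged:
By the outcome, as a careful person would: the job done as asked, in the order asked, and still so for the second after the job is handed in, with the robot touching nothing.
It also fails if it takes over 115 s, if anything falls off the work surface, if the arm or the gripper's body presses on something with over 40 N, if the wrist force passes 120 N, or if a joint passes its speed limit or range.

## Robot

A 6-joint arm with a two-finger parallel gripper is mounted at the origin on the work surface. World frame = base frame: x ahead of the robot, y to its left, z up, the work surface at z = 0. Lengths are in m, angles in rad, forces in N, time in s.
With the tool pointing down it reaches from about 0.425 to 0.95 m from the base axis. Payload 3.5 kg.
Tool frame: the origin (TCP) lies on the centre line of the jaws, within the pads' length; the fingertips stand 25 mm ahead of it and the grasp point (between the pads) lies 6 mm ahead of it (ctrl.finger_overhang is the distance from the TCP to the fingertips, in m); z points along the fingers, y is the line along which they close (so a half turn about z gives the same grasp; the last joint's range is limited). The gripper opens to 85 mm and grips with 20 to 120 N. Pads are 22 mm wide; open, the fingers measure 114 mm over their backs; the gripper's body (76 mm by 85 mm) begins 54 mm behind the grasp point. The pads swing forward as they close: fully open they stand 13 mm farther back than shut.
Start: joints at [-0.15, 0.286, 1.577, -0, 1.279, -0.15], TCP at [0.675, 0, 0.256] pointing down, gripper open.
Joint ranges: [-2.77, 2.77], [-0.9, 2.22], [0.21, 2.48], [-1.53, 4.67], [0.24, 2.81], [-2.84, 2.84]. Speed limits (rad/s): [2.79, 2.79, 3.14, 3.14, 3.14, 3.14].

## Interface

Orientations are given as a unit quaternion [x, y, z, w].
In Python, from plant import get_state, imaging, job, ctrl gives the robot as it stands.
- The arm moves only by the tool jog_arm, never from a script. Its argument "increments" is a list of rows, each an object of numbers: "dx", "dy", "dz": the shift along the world's x, y, z each as a share of 12 cm, from -1 to 1; "ax", "ay", "az": the turn, a rotation vector about the world's x, y, z each as a share of pi/2 rad, from -1 to 1; "gripper": the gripper command: -1 is shut, 1 is fully open, values between are in proportion. A call has 1 to 10 rows; each row is the pose to reach, as a shift and turn from the pose commanded when the call began; what a row does not reach only later rows make up. A row lasts 1/10 s, in which the tool goes at most 50 mm and 8.59 degrees, less where a joint would pass 70% of its speed; a pose out of reach is approached as far as the arm can. A call with a number of a shift or a turn outside -1 to 1 is refused whole. A call with a gripper value outside its range is refused whole. The fingers move at their own pace and stop on an object; "force" is the grip in N (left out, the last holds). Time passes only in rows, so rows that repeat a pose let the fingers close. It gives the time, the measured TCP pose, the force, the opening and the grip force at its end, in the units of the state.
- get_state(): the state, without advancing time (a new reading comes with each control period).
- imaging.read_camera(name): name is "scene" or "side" or "wrist"; returns a dict with "frame" (480x640x3 uint8, blue, green, red), "depth" (480x640 float32, m along the optical axis (not along the pixel's ray), 0 where there is no reading), "camera_matrix" (3x3 intrinsics, pixels), "extrinsics" (4x4, takes a point from camera to world coordinates); the wrist camera has in their place "mount" (4x4, takes a point from camera to tool coordinates, whose origin is the TCP and whose axes are the flange's). Camera axes: x right, y up, looking along -z (the intrinsics and any distortion apply to the point x, -y, -z); pixel columns grow to the right and rows downward; lengths in m; the calibration is good to about 2 mm. A picture is of the moment at which its call begins: read the wrist's pose just before it.
- job.sign_off(): hands the job in; it is judged then, once.
The state is a dict: "time": time; "qpos": joint angles; "dq": joint speeds; "joint_efforts": joint torques, N m; "eef_pos": TCP position; "tcp_rot": TCP orientation; "contact_force": force on the tool from outside, world axes, zero at the start; "wrist_torque": the same for the moment, N m; "opening": opening from 0.0 (shut) to 1.0 (fully open); "finger_force": force on a finger pad.
Only numpy, scipy, OpenCV 4.12 (cv2) and the standard library are available. Lean on these libraries where they do the work, as an engineer would, in place of code of your own. Each camera call takes 0.05 s, during which the arm holds its last target. There are 200 camera calls.

## Working session

There is one attempt and no reset: what is moved stays moved. The work goes in short steps, Python scripts to look and compute and a tool call to move; the robot and the scene stay as the last step left them, time stands still between calls to the robot, and variables do not carry over. Pictures are saved under pics/ and viewed, at most 14 in all, crops included, and the job is handed in when it is done.

Besides the shell and the picture viewer there is one more tool, called as name(argument=value, ...) on one line, values as JSON. jog_arm: Moves the arm, as the interface text tells. Shift numbers are shares of 12 cm and turn numbers shares of pi/2 rad, none past 1 either way. Its arguments: {"type":"object","properties":{"increments":{"type":"array"},"force":{"type":"number"}},"required":["increments"]}

```bash
mkdir -p pics
cat > h.py <<'E'
import numpy as np, cv2
from plant import get_state, imaging, job, ctrl
def shot(n,f):
    r=imaging.read_camera(n); cv2.imwrite('pics/'+f+'.png',r['frame']); np.savez(f,**{k:v for k,v in r.items() if isinstance(v,(np.ndarray,list))}); return r
def world(r,u,v,d=None,E=None):
    K=np.array(r['camera_matrix']); u=np.asarray(u,float); v=np.asarray(v,float)
    if d is None: d=r['depth'][v.astype(int),u.astype(int)]
    E=np.array(r['extrinsics']) if E is None else E
    p=np.stack([(u-K[0,2])/K[0,0]*d,-(v-K[1,2])/K[1,1]*d,-d],-1)
    return p@E[:3,:3].T+E[:3,3]
E
python3 - <<'E'
from h import *
r=shot('scene','scene0'); print(r.keys(), r['camera_matrix'], r['extrinsics'])
r=shot('side','side0'); print(r['extrinsics'])
print(get_state())
E
```

```text
dict_keys(['frame', 'depth', 'camera_matrix', 'extrinsics']) [[488.84763237   0.         313.94188815]
 [  0.         488.84763237 237.46620032]
 [  0.           0.           1.        ]] [[-0.84961719 -0.33777142  0.40504456  0.91162247]
 [ 0.52705977 -0.57136012  0.6290911   0.51742108]
 [ 0.01893731  0.74796931  0.66346311  0.57255128]
 [ 0.          0.          0.          1.        ]]
[[ 0.890574    0.32491955 -0.31828483  0.29565706]
 [-0.45482424  0.63065527 -0.62881543 -0.54146747]
 [-0.00358642  0.70477033  0.70942647  0.74058641]
 [ 0.          0.          0.          1.        ]]
{'time': 0.1, 'qpos': array([-1.50015376e-01,  2.87111056e-01,  1.57807250e+00,  8.39886343e-06,
        1.27857232e+00, -1.50007166e-01]), 'dq': array([-0.00038367, -0.00258535, -0.00206284,  0.00092292,  0.00052925,
        0.00068882]), 'joint_efforts': array([ 1.14915063e-03, -4.07295120e+01, -2.93698221e+01, -1.06323112e-04,
        3.42678482e-03, -4.41654265e-06]), 'eef_pos': array([6.74449166e-01, 1.04297392e-04, 2.55040085e-01]), 'tcp_rot': array([ 7.07110129e-01,  7.07102606e-01, -6.38689786e-04, -8.72913551e-04]), 'contact_force': array([ 0.74518141,  0.62547151, -0.06171144]), 'wrist_torque': array([-0.00504907,  0.04483249, -0.02633841]), 'finger_force': 0.0, 'opening': 1.0007190683850307}
```

View pics/scene0.png

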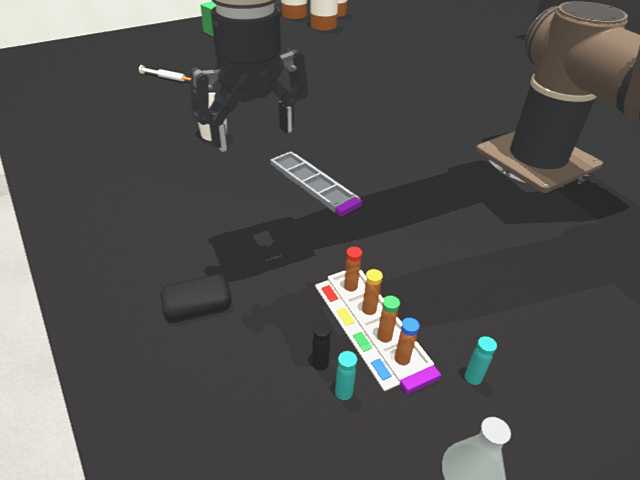

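View pics/side0.png

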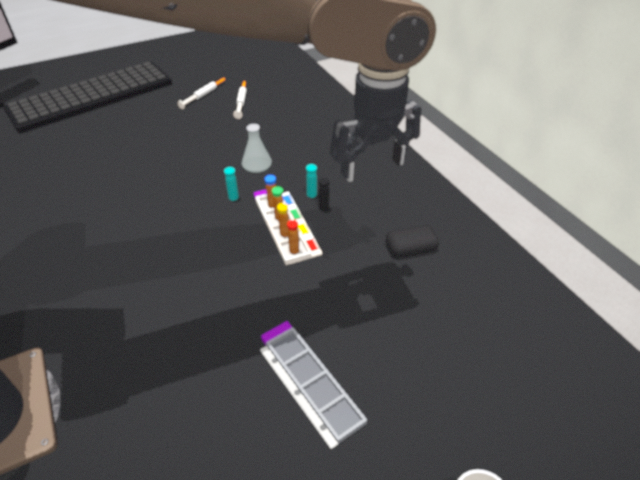

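The scene picture shows the white rack at about (375,325), with its purple end at (420,379). The caps are red (354,254), yellow (374,277), green (391,303) and blue (410,327). The grey magazine is at (315,182), with its purple end at (348,206). Blue look-alikes are the turquoise vials at (346,375) and (480,360) and the black one at (320,347). I choose the true blue cap at (410,327), which stands in the rack beside the blue tag (381,369).

```bash
cat > m.py <<'E'
from h import *
cols={'red':(0,8),'yellow':(24,34),'green':(50,75),'blue':(100,116),'purple':(138,155)}
for cam in ('scene','side'):
    r=dict(np.load(cam+'0.npz')); hsv=cv2.cvtColor(r['frame'],cv2.COLOR_BGR2HSV)
    vv,uu=np.mgrid[0:480,0:640]; P=world(r,uu.ravel(),vv.ravel(),r['depth'].ravel()).reshape(480,640,3)
    for c,(a,b) in cols.items():
        m=((hsv[...,0]>=a)&(hsv[...,0]<=b)&(hsv[...,1]>150)&(hsv[...,2]>90)&(P[...,2]<.1)&(P[...,2]>0)&(r['depth']>0)).astype(np.uint8)
        n,l,s,ce=cv2.connectedComponentsWithStats(m)
        for i in range(1,n):
            if s[i,4]>25:
                q=P[l==i]; print(cam,c,ce[i].round(),s[i,4],'mid',((np.percentile(q,2,0)+np.percentile(q,98,0))/2).round(4),'mean',q.mean(0).round(4))
E
python3 m.py
python3 - <<'E'
import cv2
a=cv2.imread('pics/scene0.png')
cv2.imwrite('pics/crop0.png',cv2.resize(a[235:400,300:510],None,fx=3.5,fy=3.5,interpolation=cv2.INTER_CUBIC))
E
```

```text
scene red [354. 254.] 187 mid [0.5699 0.1005 0.0649] mean [0.577  0.1071 0.0759]
scene red [329. 293.] 136 mid [0.615  0.1042 0.0084] mean [0.6149 0.1046 0.0084]
scene yellow [374. 276.] 33 mid [0.5525 0.1369 0.0404] mean [0.5779 0.1577 0.0741]
scene blue [410. 326.] 243 mid [0.569  0.2373 0.0407] mean [0.5926 0.2534 0.076 ]
scene blue [381. 369.] 200 mid [0.6298 0.253  0.0085] mean [0.6301 0.2533 0.0083]
scene purple [348. 206.] 267 mid [ 0.4651 -0.0592  0.0079] mean [ 0.4668 -0.0577  0.0104]
scene purple [419. 380.] 611 mid [0.5966 0.293  0.0086] mean [0.5978 0.294  0.0115]
side red [291. 225.] 84 mid [0.5741 0.1231 0.062 ] mean [0.5733 0.1076 0.0754]
side red [311. 245.] 44 mid [0.6132 0.103  0.0079] mean [0.613  0.1029 0.0077]
side yellow [281. 207.] 76 mid [0.5795 0.1762 0.0628] mean [0.5776 0.1637 0.0744]
side yellow [302. 228.] 47 mid [0.6032 0.1325 0.0392] mean [0.6161 0.1513 0.0108]
side green [277. 191.] 58 mid [0.5901 0.2105 0.0784] mean [0.5895 0.2102 0.0787]
side blue [270. 179.] 76 mid [0.5998 0.2991 0.0411] mean [0.5927 0.2559 0.075 ]
side purple [260. 192.] 34 mid [0.5813 0.2818 0.0267] mean [0.5806 0.2956 0.0144]
side purple [275. 332.] 223 mid [ 0.4622 -0.0563  0.008 ] mean [ 0.4609 -0.0596  0.0121]
```

View pics/crop0.png

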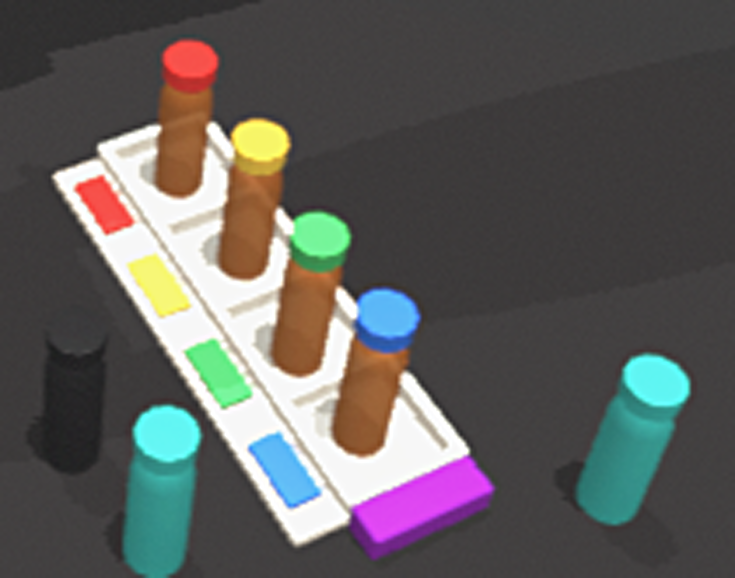

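The crop confirms the order from the purple end: blue, green, yellow, red, each beside its tag. The look-alikes stand outside the rack. Next I fit the rack and magazine poses.

Run:
```python
from h import *
for cam in ('scene','side'):
    r=dict(np.load(cam+'0.npz'))
    vv,uu=np.mgrid[0:480,0:640]; P=world(r,uu.ravel(),vv.ravel(),r['depth'].ravel()).reshape(480,640,3)
    f=r['frame'].astype(int)
    for nm,c,R in (('mag',(.5,-.15),.17),('rack',(.59,.19),.16)):
        g=(f.max(2)>100)&(r['depth']>0)&(np.hypot(P[...,0]-c[0],P[...,1]-c[1])<R)&(P[...,2]<.022)&(P[...,2]>.009)
        n,l,s,ce=cv2.connectedComponentsWithStats(g.astype(np.uint8))
        i=1+s[1:,4].argmax(); q=P[l==i]
        q=q[:,:2]; print(cam,nm,len(q),cv2.minAreaRect((q*1000).astype(np.float32)), ce[i])
        q=P[g]; print('all',len(q),cv2.minAreaRect((q[:,:2]*1000).astype(np.float32)),np.percentile(q[:,2],[5,50,95]))
print(imaging.read_camera('wrist')['mount'])
print(np.array(shot('wrist','w0')['camera_matrix']))
```

```text
scene mag 912 ((478.6671447753906, -163.62545776367188), (57.057884216308594, 226.97561645507812), 8.05630874633789) [319.37061404 184.24342105]
all 913 ((478.6671447753906, -163.62545776367188), (57.057884216308594, 226.97561645507812), 8.05630874633789) [0.00952675 0.01274134 0.0147219 ]
scene rack 1481 ((585.1488037109375, 190.03961181640625), (223.14068603515625, 55.8942756652832), 84.19646453857422) [392.14989872 347.91019581]
all 2316 ((567.9891357421875, 201.60528564453125), (220.68983459472656, 196.56011962890625), 64.24009704589844) [0.00931328 0.01293391 0.01933042]
side mag 1439 ((476.8849792480469, -162.21224975585938), (55.21845626831055, 223.047607421875), 7.791900634765625) [309.10632384 374.97289785]
all 1439 ((476.8849792480469, -162.21224975585938), (55.21845626831055, 223.047607421875), 7.791900634765625) [0.00977557 0.01242073 0.01455708]
side rack 437 ((586.8344116210938, 188.90232849121094), (225.6168670654297, 61.12245178222656), 84.50292205810547) [278.82379863 228.52173913]
all 729 ((561.9736328125, 194.41403198242188), (215.1867218017578, 197.38092041015625), 64.12960052490234) [0.00935364 0.01268401 0.01996062]
[[-5.11489210e-04  9.53696952e-01  3.00768786e-01  7.80277756e-02]
 [ 9.99999782e-01  6.13738927e-04 -2.45477089e-04  2.06566892e-04]
 [-4.18704264e-04  3.00768595e-01 -9.53697057e-01 -1.18466166e-01]
 [ 0.00000000e+00  0.00000000e+00  0.00000000e+00  1.00000000e+00]]
[[417.19854632   0.         316.00325711]
 [  0.         417.19854632 234.51285179]
 [  0.           0.           1.        ]]
```

View pics/w0.png

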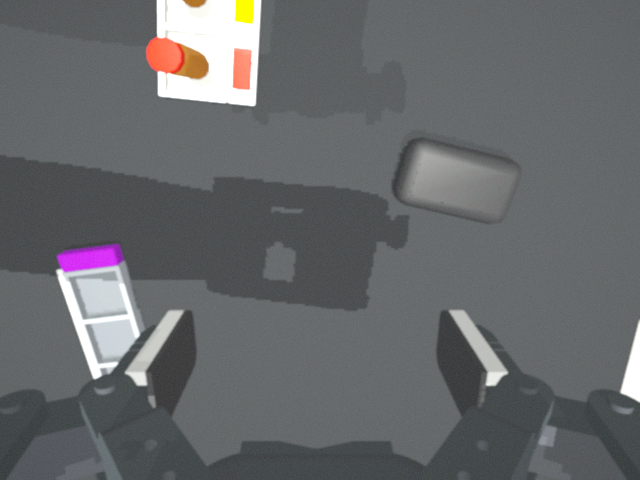

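Run:
```python
from h import *
for cam in ('scene','side'):
    r=dict(np.load(cam+'0.npz'))
    vv,uu=np.mgrid[0:480,0:640]; P=world(r,uu.ravel(),vv.ravel(),r['depth'].ravel()).reshape(480,640,3)
    m=(r['depth']>0)&(P[...,2]>.0765)&(P[...,2]<.084)&(P[...,0]>.35)&(P[...,0]<.95)&(abs(P[...,1])<.45)
    n,l,s,ce=cv2.connectedComponentsWithStats(m.astype(np.uint8))
    for i in range(1,n):
        if s[i,4]>20:
            q=P[l==i]; (x,y),R=cv2.minEnclosingCircle((q[:,:2]*1000).astype(np.float32)); print(cam,ce[i].round(),s[i,4],'mean',q.mean(0).round(4),'circ',round(x,1),round(y,1),round(R,1),r['frame'][tuple(ce[i].round().astype(int)[::-1])])
    for (u,v) in ([(213,118),(197,300),(320,350),(346,380),(480,365)] if cam=='scene' else [(480,474),(412,242),(324,198)]): print(cam,u,v,P[v,u].round(3))
```

```text
scene [353. 252.] 137 mean [0.5774 0.1071 0.0791] circ 576.9 105.7 11.6 [ 74  81 247]
scene [373. 275.] 150 mean [0.5807 0.1601 0.0791] circ 579.8 159.6 11.3 [104 245 247]
scene [390. 302.] 179 mean [0.5915 0.2114 0.0792] circ 591.1 210.8 11.6 [154 245 117]
scene [410. 325.] 204 mean [0.5938 0.2536 0.079 ] circ 593.2 253.7 11.6 [247 184  94]
scene [485. 447.] 94 mean [0.6305 0.4171 0.0801] circ 624.0 415.0 11.7 [160 163 155]
scene 213 118 [0.731 0.009 0.292]
scene 197 300 [0.799 0.032 0.029]
scene 320 350 [0.699 0.208 0.046]
scene 346 380 [0.695 0.261 0.046]
scene 480 365 [0.535 0.33  0.043]
side [253. 138.] 26 mean [0.6175 0.4073 0.0804] circ 618.3 409.7 10.8 [172 174 165]
side [270. 179.] 57 mean [0.5915 0.2523 0.0788] circ 591.8 252.4 11.9 [255 177  70]
side [277. 191.] 64 mean [0.5893 0.2101 0.079 ] circ 590.1 210.5 12.4 [143 243  85]
side [283. 207.] 65 mean [0.5782 0.1584 0.0789] circ 578.7 159.2 11.0 [  0 244 255]
side [292. 224.] 80 mean [0.5749 0.1063 0.0784] circ 575.2 106.9 11.8 [ 46  63 255]
side [479. 475.] 148 mean [ 0.5864 -0.4203  0.0814] circ 581.9 -423.6 24.2 [189 198 205]
side 480 474 [ 0.588 -0.42   0.08 ]
side 412 242 [ 0.783 -0.001  0.03 ]
side 324 198 [0.689 0.193 0.033]
```

jog_arm(increments=[{"dx": -0.69,"dy": 1,"dz": -0.4,"gripper": 0.1},{"dx": -0.69,"dy": 1,"dz": -0.4,"gripper": 0.1},{"dx": -0.69,"dy": 1,"dz": -0.4,"gripper": 0.1},{"dx": -0.69,"dy": 1,"dz": -0.4,"gripper": 0.1},{"dx": -0.69,"dy": 1,"dz": -0.4,"gripper": 0.1}], force=30)

```text
$.increments[0]: bad value
```

jog_arm(increments=[{"dy": 1,"gripper": 0.1},{"dy": 1,"gripper": 0.1},{"dy": 1,"gripper": 0.1},{"dy": 1,"gripper": 0.1},{"dy": 1,"gripper": 0.1}])

```text
$.increments[0]: bad value
```

jog_arm(increments=[{"dy": 0.11,"dz": -0.4,"gripper": 0.1},{"dy": 0.11,"dz": -0.4,"gripper": 0.1},{"dy": 0.11,"dz": -0.4,"gripper": 0.1},{"dy": 0.11,"dz": -0.4,"gripper": 0.1}])

```text
$.increments[0]: bad value
```

jog_arm(increments=[{"dx": -0.69,"dy": 1,"dz": -0.4,"ax": 0,"ay": 0,"az": 0,"gripper": 0.1},{"dx": -0.69,"dy": 1,"dz": -0.4,"ax": 0,"ay": 0,"az": 0,"gripper": 0.1},{"dx": -0.69,"dy": 1,"dz": -0.4,"ax": 0,"ay": 0,"az": 0,"gripper": 0.1},{"dx": -0.69,"dy": 1,"dz": -0.4,"ax": 0,"ay": 0,"az": 0,"gripper": 0.1},{"dx": -0.69,"dy": 1,"dz": -0.4,"ax": 0,"ay": 0,"az": 0,"gripper": 0.1}], force=30)

```text
time: 0.7
eef_pos: [0.5912, 0.121, 0.2076]
tcp_rot: [0.706, 0.708, -0.001, -0.0]
contact_force: [0.2, -0.1, 0.7]
opening: 0.546
finger_force: 0.0
```

jog_arm(increments=[{"dx": 0,"dy": 1,"dz": 0,"ax": 0,"ay": 0,"az": 0,"gripper": 0.1},{"dx": 0,"dy": 1,"dz": 0,"ax": 0,"ay": 0,"az": 0,"gripper": 0.1},{"dx": 0,"dy": 1,"dz": 0,"ax": 0,"ay": 0,"az": 0,"gripper": 0.1},{"dx": 0,"dy": 1,"dz": 0,"ax": 0,"ay": 0,"az": 0,"gripper": 0.1}])

```text
time: 1.1
eef_pos: [0.5935, 0.2416, 0.2094]
tcp_rot: [0.706, 0.708, 0.001, 0.001]
contact_force: [-0.3, -0.7, -0.4]
opening: 0.547
finger_force: 0.0
```

jog_arm(increments=[{"dx": 0,"dy": 0.11,"dz": -0.4,"ax": 0,"ay": 0,"az": 0,"gripper": 0.1},{"dx": 0,"dy": 0.11,"dz": -0.4,"ax": 0,"ay": 0,"az": 0,"gripper": 0.1},{"dx": 0,"dy": 0.11,"dz": -0.4,"ax": 0,"ay": 0,"az": 0,"gripper": 0.1}])

```text
time: 1.4
eef_pos: [0.5922, 0.2515, 0.1594]
tcp_rot: [0.708, 0.707, -0.001, -0.0]
contact_force: [0.3, -0.3, 1.4]
opening: 0.554
finger_force: 0.0
```

```bash
cat >> h.py <<'E'
from scipy.spatial.transform import Rotation as Ro
def wristE():
    s=get_state(); r=shot('wrist','wx'); T=np.eye(4); T[:3,:3]=Ro.from_quat(s['tcp_rot']).as_matrix(); T[:3,3]=s['eef_pos']
    return s,r,T@np.array(r['mount'])
E
python3 - <<'E'
from h import *
s,r,E=wristE(); print(s['eef_pos'].round(4))
cv2.imwrite('pics/w1.png',r['frame'])
vv,uu=np.mgrid[0:480,0:640]; P=world(r,uu.ravel(),vv.ravel(),r['depth'].ravel(),E).reshape(480,640,3)
m=(r['depth']>0)&(P[...,2]>.074)&(P[...,2]<.086)
n,l,st,ce=cv2.connectedComponentsWithStats(m.astype(np.uint8))
for i in range(1,n):
    if st[i,4]>60: q=P[l==i]; print(ce[i].round(),st[i,4],q.mean(0).round(4),cv2.minEnclosingCircle((q[:,:2]*1000).astype(np.float32)))
E
```

```text
[0.5922 0.2515 0.1594]
[176. 112.] 1860 [0.5275 0.3258 0.0768] ((527.3403930664062, 325.7155456542969), 11.27286434173584)
[316. 255.] 1516 [0.5924 0.2562 0.0804] ((592.2910766601562, 255.201904296875), 11.22160816192627)
[503. 256.] 1421 [0.6881 0.2545 0.0767] ((688.4618530273438, 253.77357482910156), 11.529268264770508)
[312. 328.] 1371 [0.5899 0.2144 0.0801] ((589.9357299804688, 212.85499572753906), 11.443452835083008)
[495. 345.] 1158 [0.6909 0.2018 0.0766] ((691.493896484375, 200.9688720703125), 11.577654838562012)
[294. 407.] 1203 [0.5792 0.1633 0.0799] ((578.7877197265625, 161.76919555664062), 11.83226490020752)
```

View pics/w1.png

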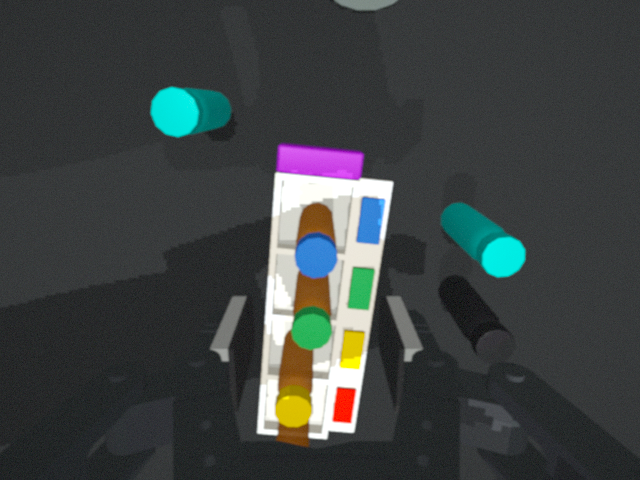

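The wrist view shows the blue cap at (316,255), centred between the fingers. Green is at (312,328) and yellow at (294,407), and the look-alikes are clear of the finger path.

jog_arm(increments=[{"dx": 0,"dy": 0.01,"dz": -0.4,"ax": 0,"ay": 0,"az": 0,"gripper": 0.1},{"dx": 0,"dy": 0.01,"dz": -0.7,"ax": 0,"ay": 0,"az": 0,"gripper": 0.1},{"dx": 0,"dy": 0.01,"dz": -0.92,"ax": 0,"ay": 0,"az": 0,"gripper": 0.1},{"dx": 0,"dy": 0.01,"dz": -0.92,"ax": 0,"ay": 0,"az": 0,"gripper": 0.1},{"dx": 0,"dy": 0.01,"dz": -0.92,"ax": 0,"ay": 0,"az": 0,"gripper": -1},{"dx": 0,"dy": 0.01,"dz": -0.92,"ax": 0,"ay": 0,"az": 0,"gripper": -1},{"dx": 0,"dy": 0.01,"dz": -0.92,"ax": 0,"ay": 0,"az": 0,"gripper": -1},{"dx": 0,"dy": 0.01,"dz": -0.92,"ax": 0,"ay": 0,"az": 0,"gripper": -1}], force=30)

```text
time: 2.25
eef_pos: [0.5947, 0.2548, 0.0535]
tcp_rot: [0.707, 0.707, 0.003, 0.002]
contact_force: [1.2, -0.6, 5.9]
opening: 0.261
finger_force: 29.9
```

jog_arm(increments=[{"dx": 0,"dy": 0,"dz": 0.3,"ax": 0,"ay": 0,"az": 0,"gripper": -1},{"dx": 0,"dy": 0,"dz": 0.6,"ax": 0,"ay": 0,"az": 0,"gripper": -1},{"dx": 0,"dy": 0,"dz": 0.92,"ax": 0,"ay": 0,"az": 0,"gripper": -1},{"dx": 0,"dy": 0,"dz": 0.92,"ax": 0,"ay": 0,"az": 0,"gripper": -1}])

```text
time: 2.65
eef_pos: [0.5961, 0.2557, 0.1689]
tcp_rot: [0.707, 0.707, 0.006, 0.004]
contact_force: [0.5, 0.2, 1.6]
opening: 0.261
finger_force: 29.6
```

jog_arm(increments=[{"dx": -0.05,"dy": -0.25,"dz": 0,"ax": 0,"ay": 0,"az": 0,"gripper": -1},{"dx": -0.13,"dy": -0.6,"dz": 0,"ax": 0,"ay": 0,"az": 0,"gripper": -1},{"dx": -0.22,"dy": -1,"dz": 0,"ax": 0,"ay": 0,"az": 0,"gripper": -1},{"dx": -0.22,"dy": -1,"dz": 0,"ax": 0,"ay": 0,"az": 0,"gripper": -1}])

```text
time: 3.05
eef_pos: [0.5643, 0.1303, 0.1595]
tcp_rot: [0.709, 0.706, -0.001, -0.0]
contact_force: [-0.4, 0.1, -0.5]
opening: 0.259
finger_force: 29.6
```

jog_arm(increments=[{"dx": -0.09,"dy": -0.4,"dz": 0,"ax": 0,"ay": 0,"az": 0,"gripper": -1},{"dx": -0.18,"dy": -0.8,"dz": 0,"ax": 0,"ay": 0,"az": 0,"gripper": -1},{"dx": -0.22,"dy": -1,"dz": 0,"ax": 0,"ay": 0,"az": 0,"gripper": -1}])

```text
time: 3.35
eef_pos: [0.5384, 0.0124, 0.1601]
tcp_rot: [0.708, 0.707, -0.0, -0.0]
contact_force: [0.4, -0.6, -0.5]
opening: 0.262
finger_force: 29.6
```

jog_arm(increments=[{"dx": -0.09,"dy": -0.4,"dz": 0,"ax": 0,"ay": 0,"az": 0,"gripper": -1},{"dx": -0.17,"dy": -0.8,"dz": 0,"ax": 0,"ay": 0,"az": 0,"gripper": -1},{"dx": -0.21,"dy": -1,"dz": 0,"ax": 0,"ay": 0,"az": 0,"gripper": -1}])

```text
time: 3.65
eef_pos: [0.5136, -0.108, 0.1604]
tcp_rot: [0.708, 0.706, -0.0, 0.0]
contact_force: [0.8, 0.3, -1.2]
opening: 0.262
finger_force: 29.6
```

jog_arm(increments=[{"dx": -0.09,"dy": -0.4,"dz": 0,"ax": 0,"ay": 0,"az": 0,"gripper": -1},{"dx": -0.17,"dy": -0.8,"dz": 0,"ax": 0,"ay": 0,"az": 0,"gripper": -1},{"dx": -0.21,"dy": -1,"dz": 0,"ax": 0,"ay": 0,"az": 0,"gripper": -1},{"dx": -0.21,"dy": -1,"dz": 0,"ax": 0,"ay": 0,"az": 0,"gripper": -1},{"dx": -0.21,"dy": -1,"dz": 0,"ax": 0,"ay": 0,"az": 0,"gripper": -1}])

```text
time: 4.15
eef_pos: [0.4889, -0.2252, 0.16]
tcp_rot: [0.707, 0.707, 0.0, -0.0]
contact_force: [-0.7, -0.5, -0.2]
opening: 0.258
finger_force: 29.6
```

Run:
```python
from h import *
s,r,E=wristE(); print(s['eef_pos'].round(4),s['tcp_rot'].round(4))
cv2.imwrite('pics/w2.png',r['frame'])
r=shot('side','side2')
```

```text
[ 0.4889 -0.2252  0.16  ] [ 7.075e-01  7.067e-01  3.000e-04 -5.000e-04]
```

View pics/w2.png

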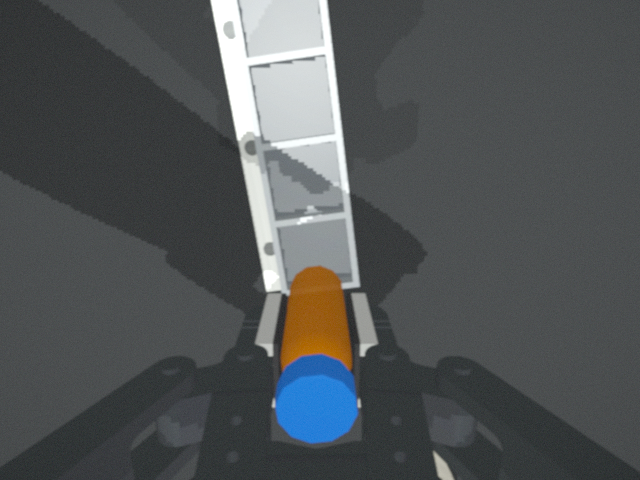

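Run:
```python
from h import *
r=dict(np.load('wx.npz')); T=np.eye(4); T[:3,:3]=Ro.from_quat([.7075,.7067,.0003,-.0005]).as_matrix(); T[:3,3]=[.4889,-.2252,.16]; E=T@r['mount']
K=r['camera_matrix']
for u,v in [(311,217),(302,143),(288,57),(321,290)]:
    d=E[:3,:3]@np.array([(u-K[0,2])/K[0,0],-(v-K[1,2])/K[1,1],-1]); t=(.014-E[2,3])/d[2]; print((E[:3,3]+t*d).round(4), world(r,[u],[v],None,E).round(4))
```

```text
[ 0.4859 -0.2184  0.014 ] [[ 0.4859 -0.2183  0.0141]]
[ 0.4805 -0.1707  0.014 ] [[ 0.4805 -0.1708  0.0139]]
[ 0.4729 -0.1213  0.014 ] [[ 0.4729 -0.1214  0.0149]]
[ 0.4925 -0.2708  0.014 ] [[ 0.491  -0.2131  0.1376]]
```

jog_arm(increments=[{"dx": 0,"dy": -0.17,"dz": 0,"ax": 0,"ay": 0,"az": 0,"gripper": -1},{"dx": 0,"dy": -0.17,"dz": -0.3,"ax": 0,"ay": 0,"az": 0,"gripper": -1},{"dx": 0,"dy": -0.17,"dz": -0.6,"ax": 0,"ay": 0,"az": 0,"gripper": -1},{"dx": 0,"dy": -0.17,"dz": -0.8,"ax": 0,"ay": 0,"az": 0,"gripper": -1},{"dx": 0,"dy": -0.17,"dz": -0.88,"ax": 0,"ay": 0,"az": 0,"gripper": -1},{"dx": 0,"dy": -0.17,"dz": -0.92,"ax": 0,"ay": 0,"az": 0,"gripper": -1},{"dx": 0,"dy": -0.17,"dz": -0.92,"ax": 0,"ay": 0,"az": 0,"gripper": -1},{"dx": 0,"dy": -0.17,"dz": -0.92,"ax": 0,"ay": 0,"az": 0,"gripper": -1}])

```text
time: 5.05
eef_pos: [0.4899, -0.245, 0.0526]
tcp_rot: [0.706, 0.708, -0.0, -0.0]
contact_force: [-4.9, 2.0, 9.3]
opening: 0.258
finger_force: 30.6
```

jog_arm(increments=[{"dx": 0,"dy": 0,"dz": 0.01,"ax": 0,"ay": 0,"az": 0,"gripper": -0.3},{"dx": 0,"dy": 0,"dz": 0.01,"ax": 0,"ay": 0,"az": 0,"gripper": -0.1},{"dx": 0,"dy": 0,"dz": 0.01,"ax": 0,"ay": 0,"az": 0,"gripper": 0.1},{"dx": 0,"dy": 0,"dz": 0.01,"ax": 0,"ay": 0,"az": 0,"gripper": 0.1},{"dx": 0,"dy": 0,"dz": 0.3,"ax": 0,"ay": 0,"az": 0,"gripper": 0.1},{"dx": 0,"dy": 0,"dz": 0.6,"ax": 0,"ay": 0,"az": 0,"gripper": 0.1},{"dx": 0,"dy": 0,"dz": 0.92,"ax": 0,"ay": 0,"az": 0,"gripper": 0.1},{"dx": 0,"dy": 0,"dz": 0.92,"ax": 0,"ay": 0,"az": 0,"gripper": 0.1},{"dx": 0,"dy": 0,"dz": 0.92,"ax": 0,"ay": 0,"az": 0,"gripper": 0.1}])

```text
time: 5.95
eef_pos: [0.4894, -0.2463, 0.1613]
tcp_rot: [0.707, 0.707, 0.0, 0.001]
contact_force: [-0.6, 0.5, -1.3]
opening: 0.553
finger_force: 0.0
```

Run:
```python
from h import *
s=get_state(); print(s['eef_pos'].round(4))
r=shot('side','side3'); cv2.imwrite('pics/c3.png',cv2.resize(r['frame'][120:470,180:480],None,fx=1.7,fy=1.7))
```

```text
[ 0.4894 -0.2463  0.1613]
```

View pics/c3.png

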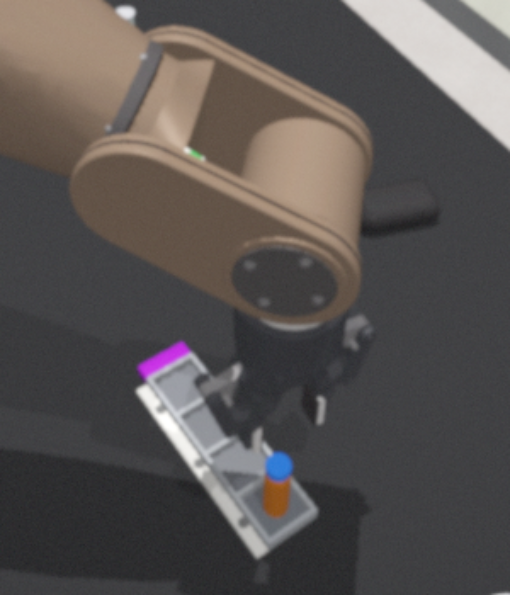

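The crop shows the blue vial upright in the compartment farthest from the purple end, at crop (277,487). Next is green.

jog_arm(increments=[{"dx": 0.09,"dy": 0.4,"dz": 0,"ax": 0,"ay": 0,"az": 0,"gripper": 0.1},{"dx": 0.18,"dy": 0.8,"dz": 0,"ax": 0,"ay": 0,"az": 0,"gripper": 0.1},{"dx": 0.22,"dy": 1,"dz": 0,"ax": 0,"ay": 0,"az": 0,"gripper": 0.1}])

```text
time: 6.3
eef_pos: [0.5141, -0.1227, 0.1576]
tcp_rot: [0.707, 0.708, -0.001, -0.003]
contact_force: [0.4, -0.6, -0.5]
opening: 0.554
finger_force: 0.0
```

jog_arm(increments=[{"dx": 0.09,"dy": 0.4,"dz": 0,"ax": 0,"ay": 0,"az": 0,"gripper": 0.1},{"dx": 0.18,"dy": 0.8,"dz": 0,"ax": 0,"ay": 0,"az": 0,"gripper": 0.1},{"dx": 0.21,"dy": 1,"dz": 0,"ax": 0,"ay": 0,"az": 0,"gripper": 0.1}])

```text
time: 6.6
eef_pos: [0.5394, -0.0026, 0.1578]
tcp_rot: [0.706, 0.708, -0.001, -0.002]
contact_force: [0.7, 0.2, -0.8]
opening: 0.549
finger_force: 0.0
```

jog_arm(increments=[{"dx": 0.09,"dy": 0.4,"dz": 0,"ax": 0,"ay": 0,"az": 0,"gripper": 0.1},{"dx": 0.18,"dy": 0.8,"dz": 0,"ax": 0,"ay": 0,"az": 0,"gripper": 0.1},{"dx": 0.21,"dy": 1,"dz": 0,"ax": 0,"ay": 0,"az": 0,"gripper": 0.1}])

```text
time: 6.9
eef_pos: [0.5647, 0.1172, 0.1578]
tcp_rot: [0.706, 0.708, -0.001, -0.002]
contact_force: [0.2, -0.4, -1.1]
opening: 0.55
finger_force: 0.0
```

jog_arm(increments=[{"dx": 0.1,"dy": 0.4,"dz": 0,"ax": 0,"ay": 0,"az": 0,"gripper": 0.1},{"dx": 0.2,"dy": 0.82,"dz": 0,"ax": 0,"ay": 0,"az": 0,"gripper": 0.1},{"dx": 0.2,"dy": 0.82,"dz": 0,"ax": 0,"ay": 0,"az": 0,"gripper": 0.1},{"dx": 0.2,"dy": 0.82,"dz": 0,"ax": 0,"ay": 0,"az": 0,"gripper": 0.1},{"dx": 0.2,"dy": 0.82,"dz": 0,"ax": 0,"ay": 0,"az": 0,"gripper": 0.1}])

```text
time: 7.4
eef_pos: [0.5887, 0.2116, 0.1583]
tcp_rot: [0.707, 0.707, -0.002, -0.001]
contact_force: [-0.1, -0.4, -1.0]
opening: 0.543
finger_force: 0.0
```

```bash
cat > caps.py <<'E'
from h import *
s,r,E=wristE(); print(s['eef_pos'].round(4))
vv,uu=np.mgrid[0:480,0:640]; P=world(r,uu.ravel(),vv.ravel(),r['depth'].ravel(),E).reshape(480,640,3)
m=(r['depth']>0)&(P[...,2]>.074)&(P[...,2]<.086)
n,l,st,ce=cv2.connectedComponentsWithStats(m.astype(np.uint8))
for i in range(1,n):
    if st[i,4]>60: q=P[l==i]; c=cv2.minEnclosingCircle((q[:,:2]*1000).astype(np.float32)); print(ce[i].round(),st[i,4],np.round(c[0],1),round(c[1],1),r['frame'][tuple(ce[i].round().astype(int)[::-1])])
E
python3 caps.py
```

```text
[0.5887 0.2116 0.1583]
[174.  20.] 1931 [527.2 325.4] 11.3 [210 218   0]
[522. 180.] 1681 [688.3 254. ] 11.5 [215 223   0]
[318. 260.] 1518 [589.7 212.9] 11.3 [ 86 168  42]
[512. 280.] 1369 [691.8 201.4] 11.6 [51 48 51]
[299. 348.] 1326 [579.4 161.4] 11.5 [  0 181 209]
[294. 426.] 1133 [575.8 108.8] 11.4 [  7  28 200]
```

jog_arm(increments=[{"dx": 0,"dy": 0,"dz": -0.4,"ax": 0,"ay": 0,"az": 0,"gripper": 0.1},{"dx": 0,"dy": 0,"dz": -0.7,"ax": 0,"ay": 0,"az": 0,"gripper": 0.1},{"dx": 0,"dy": 0,"dz": -0.92,"ax": 0,"ay": 0,"az": 0,"gripper": 0.1},{"dx": 0,"dy": 0,"dz": -0.92,"ax": 0,"ay": 0,"az": 0,"gripper": 0.1},{"dx": 0,"dy": 0,"dz": -0.92,"ax": 0,"ay": 0,"az": 0,"gripper": -1},{"dx": 0,"dy": 0,"dz": -0.92,"ax": 0,"ay": 0,"az": 0,"gripper": -1},{"dx": 0,"dy": 0,"dz": -0.92,"ax": 0,"ay": 0,"az": 0,"gripper": -1},{"dx": 0,"dy": 0,"dz": -0.92,"ax": 0,"ay": 0,"az": 0,"gripper": -1}])

```text
time: 8.25
eef_pos: [0.5909, 0.2126, 0.0518]
tcp_rot: [0.707, 0.707, 0.001, 0.001]
contact_force: [-0.0, -0.4, 2.9]
opening: 0.259
finger_force: 30.7
```

jog_arm(increments=[{"dx": 0,"dy": 0,"dz": 0.3,"ax": 0,"ay": 0,"az": 0,"gripper": -1},{"dx": 0,"dy": 0,"dz": 0.6,"ax": 0,"ay": 0,"az": 0,"gripper": -1},{"dx": 0,"dy": 0,"dz": 0.92,"ax": 0,"ay": 0,"az": 0,"gripper": -1},{"dx": 0,"dy": 0,"dz": 0.92,"ax": 0,"ay": 0,"az": 0,"gripper": -1}])

```text
time: 8.65
eef_pos: [0.5939, 0.2135, 0.1688]
tcp_rot: [0.707, 0.707, 0.006, 0.004]
contact_force: [0.8, -0.5, 0.8]
opening: 0.261
finger_force: 30.6
```

jog_arm(increments=[{"dx": -0.06,"dy": -0.25,"dz": 0,"ax": 0,"ay": 0,"az": 0,"gripper": -1},{"dx": -0.15,"dy": -0.6,"dz": 0,"ax": 0,"ay": 0,"az": 0,"gripper": -1},{"dx": -0.25,"dy": -1,"dz": 0,"ax": 0,"ay": 0,"az": 0,"gripper": -1},{"dx": -0.25,"dy": -1,"dz": 0,"ax": 0,"ay": 0,"az": 0,"gripper": -1}])

```text
time: 9.05
eef_pos: [0.5584, 0.0884, 0.1598]
tcp_rot: [0.709, 0.705, -0.001, -0.0]
contact_force: [0.3, 0.1, -0.4]
opening: 0.258
finger_force: 30.6
```

jog_arm(increments=[{"dx": -0.1,"dy": -0.4,"dz": 0,"ax": 0,"ay": 0,"az": 0,"gripper": -1},{"dx": -0.2,"dy": -0.8,"dz": 0,"ax": 0,"ay": 0,"az": 0,"gripper": -1},{"dx": -0.25,"dy": -1,"dz": 0,"ax": 0,"ay": 0,"az": 0,"gripper": -1}])

```text
time: 9.35
eef_pos: [0.529, -0.0296, 0.1603]
tcp_rot: [0.708, 0.707, -0.0, 0.0]
contact_force: [0.5, 0.3, -1.4]
opening: 0.258
finger_force: 30.6
```

jog_arm(increments=[{"dx": -0.1,"dy": -0.4,"dz": 0,"ax": 0,"ay": 0,"az": 0,"gripper": -1},{"dx": -0.2,"dy": -0.8,"dz": 0,"ax": 0,"ay": 0,"az": 0,"gripper": -1},{"dx": -0.25,"dy": -1,"dz": 0,"ax": 0,"ay": 0,"az": 0,"gripper": -1}])

```text
time: 9.65
eef_pos: [0.4992, -0.1501, 0.1605]
tcp_rot: [0.708, 0.706, -0.0, 0.001]
contact_force: [-0.3, -0.3, -0.3]
opening: 0.264
finger_force: 30.6
```

jog_arm(increments=[{"dx": -0.14,"dy": -0.4,"dz": 0,"ax": 0,"ay": 0,"az": 0,"gripper": -1},{"dx": -0.14,"dy": -0.4,"dz": 0,"ax": 0,"ay": 0,"az": 0,"gripper": -1},{"dx": -0.14,"dy": -0.4,"dz": 0,"ax": 0,"ay": 0,"az": 0,"gripper": -1},{"dx": -0.14,"dy": -0.4,"dz": 0,"ax": 0,"ay": 0,"az": 0,"gripper": -1}])

```text
time: 10.05
eef_pos: [0.4832, -0.1946, 0.1601]
tcp_rot: [0.707, 0.707, 0.0, -0.0]
contact_force: [-0.3, 0.0, -0.1]
opening: 0.258
finger_force: 30.6
```

jog_arm(increments=[{"dx": 0,"dy": 0,"dz": -0.3,"ax": 0,"ay": 0,"az": 0,"gripper": -1},{"dx": 0,"dy": 0,"dz": -0.6,"ax": 0,"ay": 0,"az": 0,"gripper": -1},{"dx": 0,"dy": 0,"dz": -0.8,"ax": 0,"ay": 0,"az": 0,"gripper": -1},{"dx": 0,"dy": 0,"dz": -0.88,"ax": 0,"ay": 0,"az": 0,"gripper": -1},{"dx": 0,"dy": 0,"dz": -0.91,"ax": 0,"ay": 0,"az": 0,"gripper": -1},{"dx": 0,"dy": 0,"dz": -0.91,"ax": 0,"ay": 0,"az": 0,"gripper": -1},{"dx": 0,"dy": 0,"dz": -0.91,"ax": 0,"ay": 0,"az": 0,"gripper": -1}])

```text
time: 10.75
eef_pos: [0.4841, -0.1952, 0.0521]
tcp_rot: [0.707, 0.708, 0.0, 0.001]
contact_force: [0.2, 0.2, -1.1]
opening: 0.26
finger_force: 30.5
```

jog_arm(increments=[{"dx": 0,"dy": 0,"dz": -0.01,"ax": 0,"ay": 0,"az": 0,"gripper": -1},{"dx": 0,"dy": 0,"dz": -0.01,"ax": 0,"ay": 0,"az": 0,"gripper": -0.3},{"dx": 0,"dy": 0,"dz": -0.01,"ax": 0,"ay": 0,"az": 0,"gripper": -0.1},{"dx": 0,"dy": 0,"dz": 0,"ax": 0,"ay": 0,"az": 0,"gripper": 0.1},{"dx": 0,"dy": 0,"dz": 0,"ax": 0,"ay": 0,"az": 0,"gripper": 0.1},{"dx": 0,"dy": 0,"dz": 0.3,"ax": 0,"ay": 0,"az": 0,"gripper": 0.1},{"dx": 0,"dy": 0,"dz": 0.6,"ax": 0,"ay": 0,"az": 0,"gripper": 0.1},{"dx": 0,"dy": 0,"dz": 0.91,"ax": 0,"ay": 0,"az": 0,"gripper": 0.1},{"dx": 0,"dy": 0,"dz": 0.91,"ax": 0,"ay": 0,"az": 0,"gripper": 0.1}])

```text
time: 11.65
eef_pos: [0.4862, -0.1976, 0.1666]
tcp_rot: [0.707, 0.707, 0.001, 0.006]
contact_force: [1.0, -0.0, 0.0]
opening: 0.55
finger_force: 0.0
```

jog_arm(increments=[{"dx": 0.1,"dy": 0.4,"dz": 0,"ax": 0,"ay": 0,"az": 0,"gripper": 0.1},{"dx": 0.2,"dy": 0.8,"dz": 0,"ax": 0,"ay": 0,"az": 0,"gripper": 0.1},{"dx": 0.27,"dy": 0.99,"dz": 0,"ax": 0,"ay": 0,"az": 0,"gripper": 0.1}])

```text
time: 11.95
eef_pos: [0.5149, -0.074, 0.1595]
tcp_rot: [0.707, 0.708, 0.0, -0.001]
contact_force: [0.8, 0.2, -0.9]
opening: 0.551
finger_force: 0.0
```

jog_arm(increments=[{"dx": 0.1,"dy": 0.4,"dz": 0,"ax": 0,"ay": 0,"az": 0,"gripper": 0.1},{"dx": 0.2,"dy": 0.8,"dz": 0,"ax": 0,"ay": 0,"az": 0,"gripper": 0.1},{"dx": 0.27,"dy": 0.99,"dz": 0,"ax": 0,"ay": 0,"az": 0,"gripper": 0.1}])

```text
time: 12.25
eef_pos: [0.5474, 0.0452, 0.1594]
tcp_rot: [0.706, 0.708, -0.0, -0.001]
contact_force: [-0.5, -0.6, -0.6]
opening: 0.548
finger_force: 0.0
```

jog_arm(increments=[{"dx": 0.1,"dy": 0.4,"dz": 0,"ax": 0,"ay": 0,"az": 0,"gripper": 0.1},{"dx": 0.2,"dy": 0.8,"dz": 0,"ax": 0,"ay": 0,"az": 0,"gripper": 0.1},{"dx": 0.26,"dy": 0.99,"dz": 0,"ax": 0,"ay": 0,"az": 0,"gripper": 0.1},{"dx": 0.26,"dy": 0.99,"dz": 0,"ax": 0,"ay": 0,"az": 0,"gripper": 0.1},{"dx": 0.26,"dy": 0.99,"dz": 0,"ax": 0,"ay": 0,"az": 0,"gripper": 0.1}])

```text
time: 12.75
eef_pos: [0.5784, 0.1609, 0.1592]
tcp_rot: [0.707, 0.708, -0.001, -0.0]
contact_force: [-0.5, 0.2, -0.5]
opening: 0.546
finger_force: 0.0
```

```bash
python3 caps.py
```

```text
[0.5784 0.1609 0.1592]
[561.  68.] 2121 [688.6 253.9] 11.5 [174 183   0]
[547. 184.] 1659 [691.2 200.9] 11.5 [28 28 32]
[317. 262.] 1512 [578.8 161.2] 11.4 [  0 155 178]
[311. 351.] 1319 [575.8 108.5] 11.6 [  3   7 168]
```

jog_arm(increments=[{"dx": 0,"dy": 0,"dz": -0.4,"ax": 0,"ay": 0,"az": 0,"gripper": 0.1},{"dx": 0,"dy": 0,"dz": -0.7,"ax": 0,"ay": 0,"az": 0,"gripper": 0.1},{"dx": 0,"dy": 0,"dz": -0.92,"ax": 0,"ay": 0,"az": 0,"gripper": 0.1},{"dx": 0,"dy": 0,"dz": -0.92,"ax": 0,"ay": 0,"az": 0,"gripper": 0.1},{"dx": 0,"dy": 0,"dz": -0.92,"ax": 0,"ay": 0,"az": 0,"gripper": -1},{"dx": 0,"dy": 0,"dz": -0.92,"ax": 0,"ay": 0,"az": 0,"gripper": -1},{"dx": 0,"dy": 0,"dz": -0.92,"ax": 0,"ay": 0,"az": 0,"gripper": -1},{"dx": 0,"dy": 0,"dz": -0.92,"ax": 0,"ay": 0,"az": 0,"gripper": -1}])

```text
time: 13.6
eef_pos: [0.5801, 0.1609, 0.0517]
tcp_rot: [0.707, 0.707, 0.001, 0.001]
contact_force: [-0.4, -0.6, 4.5]
opening: 0.262
finger_force: 30.8
```

jog_arm(increments=[{"dx": 0,"dy": 0,"dz": 0.3,"ax": 0,"ay": 0,"az": 0,"gripper": -1},{"dx": 0,"dy": 0,"dz": 0.6,"ax": 0,"ay": 0,"az": 0,"gripper": -1},{"dx": 0,"dy": 0,"dz": 0.92,"ax": 0,"ay": 0,"az": 0,"gripper": -1},{"dx": 0,"dy": 0,"dz": 0.92,"ax": 0,"ay": 0,"az": 0,"gripper": -1}])

```text
time: 14.0
eef_pos: [0.5832, 0.1615, 0.1685]
tcp_rot: [0.707, 0.707, 0.006, 0.005]
contact_force: [0.2, -0.1, 0.7]
opening: 0.26
finger_force: 30.7
```

jog_arm(increments=[{"dx": -0.08,"dy": -0.25,"dz": 0,"ax": 0,"ay": 0,"az": 0,"gripper": -1},{"dx": -0.19,"dy": -0.6,"dz": 0,"ax": 0,"ay": 0,"az": 0,"gripper": -1},{"dx": -0.32,"dy": -1,"dz": 0,"ax": 0,"ay": 0,"az": 0,"gripper": -1},{"dx": -0.32,"dy": -1,"dz": 0,"ax": 0,"ay": 0,"az": 0,"gripper": -1}])

```text
time: 14.4
eef_pos: [0.539, 0.037, 0.1599]
tcp_rot: [0.709, 0.705, -0.001, -0.0]
contact_force: [-0.1, 0.8, -0.0]
opening: 0.263
finger_force: 30.7
```

jog_arm(increments=[{"dx": -0.12,"dy": -0.4,"dz": 0,"ax": 0,"ay": 0,"az": 0,"gripper": -1},{"dx": -0.25,"dy": -0.8,"dz": 0,"ax": 0,"ay": 0,"az": 0,"gripper": -1},{"dx": -0.32,"dy": -1,"dz": 0,"ax": 0,"ay": 0,"az": 0,"gripper": -1}])

```text
time: 14.7
eef_pos: [0.5013, -0.0811, 0.1603]
tcp_rot: [0.708, 0.707, -0.0, 0.0]
contact_force: [-0.7, 0.4, 0.0]
opening: 0.259
finger_force: 30.7
```

jog_arm(increments=[{"dx": -0.12,"dy": -0.35,"dz": 0,"ax": 0,"ay": 0,"az": 0,"gripper": -1},{"dx": -0.21,"dy": -0.56,"dz": 0,"ax": 0,"ay": 0,"az": 0,"gripper": -1},{"dx": -0.21,"dy": -0.56,"dz": 0,"ax": 0,"ay": 0,"az": 0,"gripper": -1},{"dx": -0.21,"dy": -0.56,"dz": 0,"ax": 0,"ay": 0,"az": 0,"gripper": -1},{"dx": -0.21,"dy": -0.56,"dz": 0,"ax": 0,"ay": 0,"az": 0,"gripper": -1}])

```text
time: 15.2
eef_pos: [0.4773, -0.1454, 0.1602]
tcp_rot: [0.707, 0.707, 0.0, -0.0]
contact_force: [0.7, 0.5, -0.4]
opening: 0.26
finger_force: 30.7
```

jog_arm(increments=[{"dx": 0,"dy": 0,"dz": -0.3,"ax": 0,"ay": 0,"az": 0,"gripper": -1},{"dx": 0,"dy": 0,"dz": -0.6,"ax": 0,"ay": 0,"az": 0,"gripper": -1},{"dx": 0,"dy": 0,"dz": -0.8,"ax": 0,"ay": 0,"az": 0,"gripper": -1},{"dx": 0,"dy": 0,"dz": -0.88,"ax": 0,"ay": 0,"az": 0,"gripper": -1},{"dx": 0,"dy": 0,"dz": -0.91,"ax": 0,"ay": 0,"az": 0,"gripper": -1},{"dx": 0,"dy": 0,"dz": -0.91,"ax": 0,"ay": 0,"az": 0,"gripper": -1},{"dx": 0,"dy": 0,"dz": -0.91,"ax": 0,"ay": 0,"az": 0,"gripper": -1}])

```text
time: 15.9
eef_pos: [0.4781, -0.1461, 0.0521]
tcp_rot: [0.707, 0.708, 0.0, 0.001]
contact_force: [0.0, 1.0, -0.0]
opening: 0.255
finger_force: 30.5
```

jog_arm(increments=[{"dx": 0,"dy": 0,"dz": -0.01,"ax": 0,"ay": 0,"az": 0,"gripper": -1},{"dx": 0,"dy": 0,"dz": -0.01,"ax": 0,"ay": 0,"az": 0,"gripper": -0.3},{"dx": 0,"dy": 0,"dz": -0.01,"ax": 0,"ay": 0,"az": 0,"gripper": -0.1},{"dx": 0,"dy": 0,"dz": 0,"ax": 0,"ay": 0,"az": 0,"gripper": 0.1},{"dx": 0,"dy": 0,"dz": 0,"ax": 0,"ay": 0,"az": 0,"gripper": 0.1},{"dx": 0,"dy": 0,"dz": 0.3,"ax": 0,"ay": 0,"az": 0,"gripper": 0.1},{"dx": 0,"dy": 0,"dz": 0.6,"ax": 0,"ay": 0,"az": 0,"gripper": 0.1},{"dx": 0,"dy": 0,"dz": 0.91,"ax": 0,"ay": 0,"az": 0,"gripper": 0.1},{"dx": 0,"dy": 0,"dz": 0.91,"ax": 0,"ay": 0,"az": 0,"gripper": 0.1}])

```text
time: 16.8
eef_pos: [0.4803, -0.1481, 0.1665]
tcp_rot: [0.707, 0.707, 0.002, 0.006]
contact_force: [0.1, -0.5, 0.0]
opening: 0.55
finger_force: 0.0
```

jog_arm(increments=[{"dx": 0.13,"dy": 0.35,"dz": 0,"ax": 0,"ay": 0,"az": 0,"gripper": 0.1},{"dx": 0.26,"dy": 0.7,"dz": 0,"ax": 0,"ay": 0,"az": 0,"gripper": 0.1},{"dx": 0.35,"dy": 1,"dz": 0,"ax": 0,"ay": 0,"az": 0,"gripper": 0.1}])

```text
time: 17.1
eef_pos: [0.5191, -0.0249, 0.1598]
tcp_rot: [0.707, 0.707, 0.0, -0.0]
contact_force: [-0.2, -0.3, -0.3]
opening: 0.552
finger_force: 0.0
```

jog_arm(increments=[{"dx": 0.13,"dy": 0.35,"dz": 0,"ax": 0,"ay": 0,"az": 0,"gripper": 0.1},{"dx": 0.26,"dy": 0.7,"dz": 0,"ax": 0,"ay": 0,"az": 0,"gripper": 0.1},{"dx": 0.35,"dy": 1,"dz": 0,"ax": 0,"ay": 0,"az": 0,"gripper": 0.1}])

```text
time: 17.4
eef_pos: [0.5611, 0.0957, 0.1594]
tcp_rot: [0.707, 0.707, -0.0, -0.0]
contact_force: [-0.5, 0.1, 0.1]
opening: 0.548
finger_force: 0.0
```

jog_arm(increments=[{"dx": 0.12,"dy": 0.12,"dz": 0,"ax": 0,"ay": 0,"az": 0,"gripper": 0.1},{"dx": 0.12,"dy": 0.12,"dz": 0,"ax": 0,"ay": 0,"az": 0,"gripper": 0.1},{"dx": 0.12,"dy": 0.12,"dz": 0,"ax": 0,"ay": 0,"az": 0,"gripper": 0.1},{"dx": 0.12,"dy": 0.12,"dz": 0,"ax": 0,"ay": 0,"az": 0,"gripper": 0.1}])

```text
time: 17.8
eef_pos: [0.5747, 0.1072, 0.1596]
tcp_rot: [0.707, 0.707, -0.001, -0.0]
contact_force: [0.1, 0.0, -0.6]
opening: 0.55
finger_force: 0.0
```

```bash
python3 caps.py; python3 -c "
from h import *
r=shot('side','side4'); cv2.imwrite('pics/c4.png',cv2.resize(r['frame'][120:470,180:480],None,fx=1.7,fy=1.7))"
```

```text
[0.5747 0.1072 0.1596]
[574.  66.] 2117 [691.3 200.4] 11.5 [30 32 30]
[318. 260.] 1501 [576.  108.2] 11.2 [ 19  27 169]
```

View pics/c4.png

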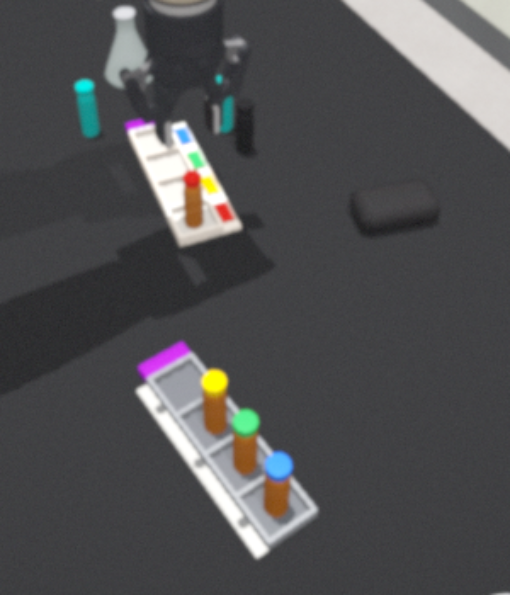

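The crop shows yellow (215,400), green (245,440) and blue (277,487) upright in the magazine. Red (193,200) remains in the rack.

jog_arm(increments=[{"dx": 0,"dy": 0,"dz": -0.4,"ax": 0,"ay": 0,"az": 0,"gripper": 0.1},{"dx": 0,"dy": 0,"dz": -0.7,"ax": 0,"ay": 0,"az": 0,"gripper": 0.1},{"dx": 0,"dy": 0,"dz": -0.92,"ax": 0,"ay": 0,"az": 0,"gripper": 0.1},{"dx": 0,"dy": 0,"dz": -0.92,"ax": 0,"ay": 0,"az": 0,"gripper": 0.1},{"dx": 0,"dy": 0,"dz": -0.92,"ax": 0,"ay": 0,"az": 0,"gripper": -1},{"dx": 0,"dy": 0,"dz": -0.92,"ax": 0,"ay": 0,"az": 0,"gripper": -1},{"dx": 0,"dy": 0,"dz": -0.92,"ax": 0,"ay": 0,"az": 0,"gripper": -1},{"dx": 0,"dy": 0,"dz": -0.92,"ax": 0,"ay": 0,"az": 0,"gripper": -1}])

```text
time: 18.7
eef_pos: [0.5767, 0.108, 0.0519]
tcp_rot: [0.707, 0.707, 0.001, 0.001]
contact_force: [0.0, -0.2, 3.2]
opening: 0.26
finger_force: 30.7
```

jog_arm(increments=[{"dx": 0,"dy": 0,"dz": 0.3,"ax": 0,"ay": 0,"az": 0,"gripper": -1},{"dx": 0,"dy": 0,"dz": 0.6,"ax": 0,"ay": 0,"az": 0,"gripper": -1},{"dx": 0,"dy": 0,"dz": 0.92,"ax": 0,"ay": 0,"az": 0,"gripper": -1},{"dx": 0,"dy": 0,"dz": 0.92,"ax": 0,"ay": 0,"az": 0,"gripper": -1}])

```text
time: 19.1
eef_pos: [0.5796, 0.1083, 0.1683]
tcp_rot: [0.707, 0.707, 0.005, 0.005]
contact_force: [0.1, -0.0, -0.0]
opening: 0.261
finger_force: 30.6
```

jog_arm(increments=[{"dx": -0.12,"dy": -0.25,"dz": 0,"ax": 0,"ay": 0,"az": 0,"gripper": -1},{"dx": -0.3,"dy": -0.6,"dz": 0,"ax": 0,"ay": 0,"az": 0,"gripper": -1},{"dx": -0.5,"dy": -1,"dz": 0,"ax": 0,"ay": 0,"az": 0,"gripper": -1},{"dx": -0.5,"dy": -1,"dz": 0,"ax": 0,"ay": 0,"az": 0,"gripper": -1}])

```text
time: 19.5
eef_pos: [0.5131, -0.0152, 0.1597]
tcp_rot: [0.709, 0.706, -0.001, -0.0]
contact_force: [-0.2, 0.7, -0.8]
opening: 0.261
finger_force: 30.6
```

jog_arm(increments=[{"dx": -0.2,"dy": -0.37,"dz": 0,"ax": 0,"ay": 0,"az": 0,"gripper": -1},{"dx": -0.38,"dy": -0.71,"dz": 0,"ax": 0,"ay": 0,"az": 0,"gripper": -1},{"dx": -0.38,"dy": -0.71,"dz": 0,"ax": 0,"ay": 0,"az": 0,"gripper": -1},{"dx": -0.38,"dy": -0.71,"dz": 0,"ax": 0,"ay": 0,"az": 0,"gripper": -1},{"dx": -0.38,"dy": -0.71,"dz": 0,"ax": 0,"ay": 0,"az": 0,"gripper": -1}])

```text
time: 20.0
eef_pos: [0.4702, -0.0964, 0.1604]
tcp_rot: [0.707, 0.707, 0.0, -0.0]
contact_force: [-0.1, -0.4, -0.7]
opening: 0.262
finger_force: 30.6
```

jog_arm(increments=[{"dx": 0,"dy": 0,"dz": -0.3,"ax": 0,"ay": 0,"az": 0,"gripper": -1},{"dx": 0,"dy": 0,"dz": -0.6,"ax": 0,"ay": 0,"az": 0,"gripper": -1},{"dx": 0,"dy": 0,"dz": -0.8,"ax": 0,"ay": 0,"az": 0,"gripper": -1},{"dx": 0,"dy": 0,"dz": -0.88,"ax": 0,"ay": 0,"az": 0,"gripper": -1},{"dx": 0,"dy": 0,"dz": -0.91,"ax": 0,"ay": 0,"az": 0,"gripper": -1},{"dx": 0,"dy": 0,"dz": -0.91,"ax": 0,"ay": 0,"az": 0,"gripper": -1},{"dx": 0,"dy": 0,"dz": -0.91,"ax": 0,"ay": 0,"az": 0,"gripper": -1}])

```text
time: 20.7
eef_pos: [0.4711, -0.0968, 0.0521]
tcp_rot: [0.707, 0.708, 0.0, 0.001]
contact_force: [0.2, -0.1, -0.4]
opening: 0.258
finger_force: 30.5
```

jog_arm(increments=[{"dx": 0,"dy": 0,"dz": -0.01,"ax": 0,"ay": 0,"az": 0,"gripper": -1},{"dx": 0,"dy": 0,"dz": -0.01,"ax": 0,"ay": 0,"az": 0,"gripper": -0.3},{"dx": 0,"dy": 0,"dz": -0.01,"ax": 0,"ay": 0,"az": 0,"gripper": -0.1},{"dx": 0,"dy": 0,"dz": 0,"ax": 0,"ay": 0,"az": 0,"gripper": 0.1},{"dx": 0,"dy": 0,"dz": 0,"ax": 0,"ay": 0,"az": 0,"gripper": 0.1},{"dx": 0,"dy": 0,"dz": 0.3,"ax": 0,"ay": 0,"az": 0,"gripper": 0.1},{"dx": 0,"dy": 0,"dz": 0.6,"ax": 0,"ay": 0,"az": 0,"gripper": 0.1},{"dx": 0,"dy": 0,"dz": 0.91,"ax": 0,"ay": 0,"az": 0,"gripper": 0.1},{"dx": 0,"dy": 0,"dz": 0.91,"ax": 0,"ay": 0,"az": 0,"gripper": 0.1}])

```text
time: 21.6
eef_pos: [0.4732, -0.0986, 0.1663]
tcp_rot: [0.707, 0.707, 0.002, 0.006]
contact_force: [1.2, -0.7, -0.1]
opening: 0.552
finger_force: 0.0
```

jog_arm(increments=[{"dx": 0.4,"dy": 0.4,"dz": 0.2,"ax": 0,"ay": 0,"az": 0,"gripper": 0.1},{"dx": 0.8,"dy": 0.8,"dz": 0.4,"ax": 0,"ay": 0,"az": 0,"gripper": 0.1},{"dx": 1,"dy": 1,"dz": 0.4,"ax": 0,"ay": 0,"az": 0,"gripper": 0.1},{"dx": 1,"dy": 1,"dz": 0.4,"ax": 0,"ay": 0,"az": 0,"gripper": 0.1},{"dx": 1,"dy": 1,"dz": 0.4,"ax": 0,"ay": 0,"az": 0,"gripper": 0.1},{"dx": 1,"dy": 1,"dz": 0.4,"ax": 0,"ay": 0,"az": 0,"gripper": 0.1}])

```text
time: 22.2
eef_pos: [0.5892, 0.0231, 0.2071]
tcp_rot: [0.707, 0.707, -0.001, -0.001]
contact_force: [-0.3, 0.5, -0.4]
opening: 0.552
finger_force: 0.0
```

Run:
```python
from h import *
r=shot('side','side5'); cv2.imwrite('pics/c5.png',cv2.resize(r['frame'][290:470,220:400],None,fx=3,fy=3))
vv,uu=np.mgrid[0:480,0:640]; P=world(r,uu.ravel(),vv.ravel(),r['depth'].ravel()).reshape(480,640,3)
m=(r['depth']>0)&(P[...,2]>.0755)&(P[...,2]<.086)&(P[...,0]<.55)&(P[...,1]<-.05)&(P[...,1]>-.3)
n,l,st,ce=cv2.connectedComponentsWithStats(m.astype(np.uint8))
o=np.array([.480,-.171]);ey=np.array([-.133,.991]);ex=np.array([.991,.133])
for i in range(1,n):
    if st[i,4]>20: q=P[l==i]; c=q.mean(0); print(c.round(4),'local mm',((c[:2]-o)@ex*1e3).round(1),((c[:2]-o)@ey*1e3).round(1),q[:,2].std().round(4))
```

```text
[ 0.4711 -0.0984  0.0784] local mm 0.8 73.1 0.0012
[ 0.4778 -0.1468  0.0784] local mm 1.0 24.3 0.0012
[ 0.4838 -0.1962  0.0787] local mm 0.4 -25.5 0.0012
[ 0.4895 -0.2448  0.0786] local mm -0.4 -74.4 0.0012
```

View pics/c5.png

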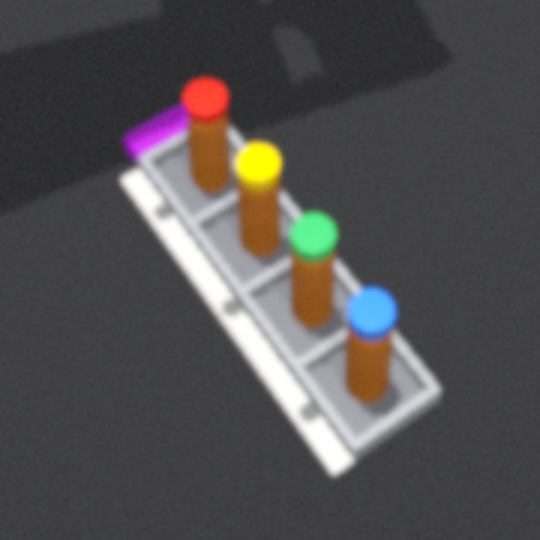

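The crop shows all four vials upright and centred in their compartments. From the purple end the order is red (208,135), yellow (259,200), green (314,270), blue (370,345).

```bash
python3 -c "
from plant import job
print(job.sign_off())"
```

```text
the job is handed in; nothing more can be done
None
```

The job is handed in: all four vials stand upright on the magazine floors in reverse order (red nearest the purple end, then yellow, green and blue), done in about 22 s of robot time with the arm clear.

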